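# Size a coil mandrel in the hole gauge

### The job

Take the coil mandrel out of the yellow-ringed socket of the wooden block and find its size in the hole gauge: work by feel until you know the narrowest hole that passes its shank, so that the next narrower hole has been tried with it and has refused it. Never force or drop it in the gauge, which is a precision tool. Leave the mandrel standing in the hole that is its size, pushed right through until its shoulder rests on the plate, and leave the other mandrels in their sockets and the other things on the bench alone.

Things in the scene. Friction and masses are not known exactly. Their poses are not given: they have to be found in the camera images.
- gauge: precision hole gauge, fixed: bright steel plate 46 x 152 x 12 mm on a dark base, its top 62 mm above the bench, 44 mm free under the plate. Four through holes along its y axis, 34 mm apart, narrowest at the +y end by the red line. Origin under its centre, z up. Spoilt if a mandrel presses on it with over 40 N: lower at 10 mm/s or less and stop at a few newtons.
- gauge_hole0 (a point): centre of the mouth of the gauge's narrowest hole, on the plate's top face, z up. Actual hole diameter 10 mm: a 9 mm shank slides through with 1 mm to spare and is the largest that does; the next thicker shank stops on the rim, sinking less than 2 mm. It refuses all three mandrels.
- gauge_hole1 (a point): centre of the mouth of the gauge's second hole, on the plate's top face, z up. Actual hole diameter 13 mm: a 12 mm shank slides through with 1 mm to spare and is the largest that does; the next thicker shank stops on the rim, sinking less than 2 mm.
- gauge_hole2 (a point): centre of the mouth of the gauge's third hole, on the plate's top face, z up. Actual hole diameter 16 mm: a 15 mm shank slides through with 1 mm to spare and is the largest that does; the next thicker shank stops on the rim, sinking less than 2 mm.
- gauge_hole3 (a point): centre of the mouth of the gauge's widest hole, on the plate's top face, z up. Actual hole diameter 19 mm: a 18 mm shank slides through with 1 mm to spare and is the largest that does; the next thicker shank stops on the rim, sinking less than 2 mm.
- block: dark wooden storage block, fixed, 46 x 158 x 50 mm, with three sockets 21 mm wide, 52 mm apart along its y axis. A mandrel hangs in each by its shoulder on the block's top face, so its grip stands free from 50 to 82 mm above the bench; best gripped with the fingers closing along the block's x axis. Origin under its centre, z up.
- ring_socket (a point): centre, on the block's top face, of the end socket (+y end) with the painted yellow ring round it, 44 mm across; the mandrel standing here is the one to be sized.
- mandrel_a: one of three coil mandrels, alike from above: black knurled round grip 28 mm across and 32 mm tall on a steel shank 45 mm long, 0.08 to 0.17 kg. Shank 12, 15 or 18 mm thick (one of each among the three), unmarked: which this is must be found out. Origin at the centre of the shank's lower end (0.5 mm chamfer), z up along it; the grip's flat shoulder is at z = 45 mm, its top at 77 mm.
- mandrel_b: one of three coil mandrels, alike from above: black knurled round grip 28 mm across and 32 mm tall on a steel shank 45 mm long, 0.08 to 0.17 kg. Shank 12, 15 or 18 mm thick (one of each among the three), unmarked: which this is must be found out. Origin at the centre of the shank's lower end (0.5 mm chamfer), z up along it; the grip's flat shoulder is at z = 45 mm, its top at 77 mm.
- mandrel_c: one of three coil mandrels, alike from above: black knurled round grip 28 mm across and 32 mm tall on a steel shank 45 mm long, 0.08 to 0.17 kg. Shank 12, 15 or 18 mm thick (one of each among the three), unmarked: which this is must be found out. Origin at the centre of the shank's lower end (0.5 mm chamfer), z up along it; the grip's flat shoulder is at z = 45 mm, its top at 77 mm.
- loupe: black eye loupe, 39 mm across and 30 mm tall, standing loose on the bench; origin under its centre. A bystander.
- wick: yellow desoldering-braid reel lying flat on the bench, 44 x 67 x 10 mm; a bystander.
- parts_box: small blue snap-lid component box, shut, 47 x 62 x 22 mm, lying loose; origin under its centre. A bystander.
There are look-alikes about, which are no part of the job. Leave any green or red look-alike of the mandrel_b alone.

How it is judged:
By the outcome, as a careful person would: the job done as asked, in the order asked, and still so for the second after the job is handed in, with the robot touching nothing.
It also fails if it takes over 64 s, if anything falls off the work surface, if the arm or the gripper's body presses on something with over 40 N, if the wrist force passes 120 N, or if a joint passes its speed limit or range.

### The arm

A 6-joint arm with a two-finger parallel gripper is mounted at the origin on a cart in front of the work surface, level with it; the furniture and walls round the work are solid. World frame = base frame: x ahead of the robot, y to its left, z up, the work surface at z = 0. Lengths are in m, angles in degrees, forces in N, time in s.
With the tool pointing down it reaches from about 0.4 to 0.825 m from the base axis. Payload 7 kg.
Tool frame: the origin (TCP) lies at the very end of the fingers, on their centre line; the grasp point (between the pads) lies hold_point_z behind it (hold_point_z is the distance from the TCP to the grasp point, in m); z points along the fingers, y is the line along which they close (so a half turn about z gives the same grasp; the last joint's range is limited). The gripper opens to 88 mm and grips with 3 to 60 N. Pads are 19 mm wide; open, the fingers measure 130 mm over their backs; the gripper's body (78 mm by 193 mm) begins 47 mm behind the grasp point.
Start: joints at [86.179, 20.546, 0.682, 0, -70.136, -16.507], TCP at [0.235, 0.633, 0.227] pointing down, gripper open.
Joint ranges: [-176.03, 176.03], [-82.01, 121.73], [-58.28, 71.71], [-173.87, 95.51], [-174.79, -0.11], [-173.66, 173.66]. Speed limits (degrees/s): [136.94, 136.94, 172.46, 180, 180, 180].

### API

Orientations are given as [roll, pitch, yaw] about the fixed x, y, z axes, in that order (R = Rz(yaw) Ry(pitch) Rx(roll)).
In Python, from plant import get_obs, snapshot, close_job, hold_point_z gives the robot as it stands.
- The arm moves only by the tool play_rows, never from a script. Its argument "commands" is a list that holds one entry, the list of rows, each a list of 7 numbers: the shift along the tool's x, y, z in cm, then the turn, a rotation vector about the tool's x, y, z in degrees, then the opening, from 0 (shut) to 1 (fully open). In form: [[[x, y, z, ax, ay, az, fingers], ...]]. A call has 1 to 20 rows; each row is the pose to reach, as a shift and turn from the pose commanded when the call began, along the tool's axes at that moment; what a row does not reach only later rows make up. A row lasts 1/12 s, in which the tool goes at most 41.7 mm and 7.16 degrees, less where a joint would pass 70% of its speed; a pose out of reach is approached as far as the arm can. A call with a gripper value outside its range is refused whole. The fingers move at their own pace and stop on an object; the grip force is fixed at half the most. Time passes only in rows, so rows that repeat a pose let the fingers close. It gives the time, the measured TCP pose, the force, the opening and the grip force at its end, in the units of the state.
- get_obs(): the state, without advancing time (a new reading comes with each control period).
- snapshot(name): name is "side" or "top" or "wrist"; returns a dict with "frame" (420x560x3 uint8, red, green, blue), "camera_matrix" (3x3 intrinsics, pixels), "origin" and "attitude" of the camera in the world. Camera axes: x right, y down, z forward; pixel columns grow to the right and rows downward; lengths in m; the calibration is good to about 2 mm. A picture is of the moment at which its call begins. There is no depth.
- close_job(): hands the job in; it is judged then, once.
The state is a dict: "clock": time; "joint_pos": joint angles; "qvel": joint speeds; "tau": joint torques, N m; "tool_pos": TCP position; "orientation": TCP orientation; "force": force on the tool from outside, world axes, zero at the start; "moment": the same for the moment, N m; "opening": finger opening in m; "gripper_force": force on a finger pad.
Only numpy, scipy, OpenCV 4.12 (cv2) and the standard library are available. Lean on these libraries where they do the work, as an engineer would, in place of code of your own. Each camera call takes 0.05 s, during which the arm holds its last target. There are 200 camera calls.

## Working session

There is one attempt and no reset: what is moved stays moved. The work goes in short steps, Python scripts to look and compute and a tool call to move; the robot and the scene stay as the last step left them, time stands still between calls to the robot, and variables do not carry over. Pictures are saved under pics/ and viewed, at most 10 in all, crops included, and the job is handed in when it is done.

Besides the shell and the picture viewer there is one more tool, called after "Emit:" by a JSON object that holds its "op" and its "data". play_rows: Moves the arm, as the interface text tells. Its arguments: {"type":"object","properties":{"commands":{"type":"array","items":{"type":"array","items":{"type":"array","items":{"type":"number"}}}}},"required":["commands"]}

```bash
ls; mkdir -p pics
python3 - <<'E'
from plant import get_obs,snapshot,hold_point_z
import cv2,numpy as np
print(hold_point_z,get_obs())
for n in ("top","side","wrist"):
    s=snapshot(n); cv2.imwrite(f"pics/{n}0.png",s["frame"][:,:,::-1]); np.savez(f"{n}0.npz",**s)
    print(n,s["camera_matrix"].tolist(),s["origin"],s["attitude"])
a=cv2.imread("pics/top0.png");cv2.imwrite("pics/t.png",a)
E
```

```text
pics
0.0188 {'clock': 0.0, 'joint_pos': array([ 8.61794144e+01,  2.05910676e+01,  6.34018946e-01, -2.14983166e-02,
       -7.01357312e+01, -1.65051321e+01]), 'qvel': array([ 0.05609529, -0.13931286, -0.017317  ,  0.04508623, -0.04077746,
       -0.03224772]), 'tau': array([ 1.59335134e-03, -5.82718921e+01,  2.93041956e+01,  6.99727044e+00,
        7.03483616e-03, -1.49113962e-04]), 'tool_pos': array([0.23433203, 0.63249522, 0.22562436]), 'orientation': array([ 1.79905301e+02, -6.98458478e-03, -2.03330332e+01]), 'force': array([ 0.40426282, -0.5738188 ,  0.34737202]), 'moment': array([-0.01204113, -0.02288127, -0.00915719]), 'gripper_force': 0.0, 'opening': 0.08762735603680728}
top [[543.3897208226508, 0.0, 282.96757476032195], [0.0, 543.3897208226508, 204.91890573691654], [0.0, 0.0, 1.0]] [0.34815277 0.03141698 1.16334072] [-170.24758832    0.90083739  -88.81050272]
side [[472.0863000374533, 0.0, 275.3185258116989], [0.0, 472.0863000374533, 212.29434763656687], [0.0, 0.0, 1.0]] [0.46419571 0.94920051 0.67746227] [-123.66416719   -1.36812568 -174.10646555]
wrist [[349.7465461006865, 0.0, 274.0877905111487], [0.0, 349.7465461006865, 212.98706130485883], [0.0, 0.0, 1.0]] [0.30760417 0.60623179 0.38422887] [ 1.63359026e+02 -4.94182762e-02 -1.10387698e+02]
```

View pics/top0.png

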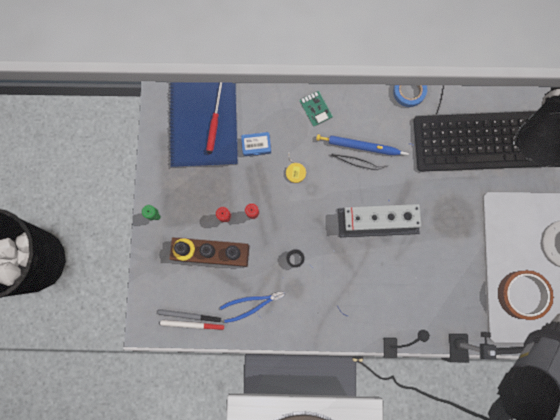

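View pics/side0.png

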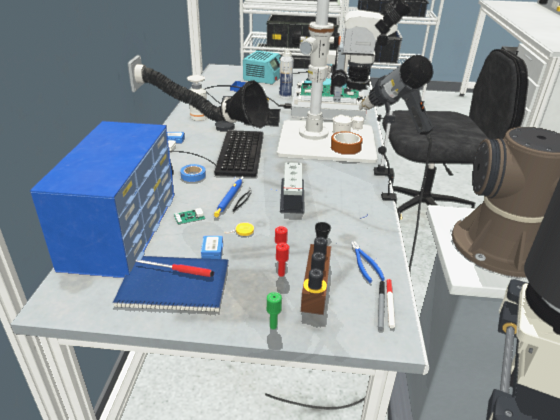

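The top view shows the block at about (209,252). Its yellow ring is at (183,249), the +y end, with black grips at (183,249), (207,251) and (233,253). The gauge is at (380,219), with the red line at (348,217) on its +y end and holes at about (361..408, 217). Mandrel-like candidates are the three black grips in the block, the green one at (150,212) and the red ones at (223,214) and (252,211). The one meant is the black grip inside the yellow ring, at (183,249). I'll confirm it in an enlarged crop and measure.

```bash
cat > h.py <<'E'
import numpy as np,cv2
from scipy.spatial.transform import Rotation as R
def load(f):
    d=np.load(f); return {k:d[k] for k in d}
def ray(s,p):
    K=s["camera_matrix"]; d=np.linalg.inv(K)@np.array([p[0],p[1],1.0])
    d=R.from_euler("xyz",s["attitude"],degrees=True).as_matrix()@d
    return s["origin"],d/np.linalg.norm(d)
def onz(s,p,z):
    o,d=ray(s,p); return o+d*(z-o[2])/d[2]
def tri(rs):
    A=0;b=0
    for o,d in rs:
        P=np.eye(3)-np.outer(d,d);A=A+P;b=b+P@o
    x=np.linalg.solve(A,b); return x,[float(np.linalg.norm((np.eye(3)-np.outer(d,d))@(x-o))) for o,d in rs]
def proj(s,X):
    M=R.from_euler("xyz",s["attitude"],degrees=True).as_matrix()
    c=M.T@(np.asarray(X)-s["origin"]); u=s["camera_matrix"]@c; return u[:2]/u[2]
def yellow(s,lo=(20,120,110),hi=(34,255,255)):
    return cv2.inRange(cv2.cvtColor(s["frame"],cv2.COLOR_RGB2HSV),lo,hi)
def blobs(m,mn=20):
    n,l,st,c=cv2.connectedComponentsWithStats(m); return [(st[i].tolist(),c[i].round(2).tolist()) for i in range(1,n) if st[i,4]>=mn]
E
python3 - <<'E'
from h import *
t=load("top0.npz");s=load("side0.npz")
for n,q in(("top",t),("side",s)): print(n,blobs(yellow(q)))
for p in((183,249),(233,253)): print(onz(t,p,.082))
for p in((361,218),(375,217),(391,217),(408,216)): print(onz(t,p,.062))
a=t["frame"][200:280,140:260,::-1]; b=t["frame"][190:245,325:435,::-1]; c=s["frame"][215:325,260:345,::-1]
A=cv2.resize(a,(400,266),interpolation=3);B=cv2.resize(b,(400,200),interpolation=3);C=cv2.resize(c,(360,466),interpolation=3)
cv2.imwrite("pics/crop1.png",np.hstack([np.vstack([A,B]),C]))
E
```

```text
top [([317, 135, 12, 5, 32], [321.25, 137.69]), ([286, 163, 20, 20, 301], [295.39, 172.5]), ([173, 239, 22, 22, 203], [184.99, 249.83])]
side [([272, 34, 9, 6, 46], [276.48, 36.24]), ([123, 182, 8, 13, 29], [126.72, 188.31]), ([214, 209, 7, 8, 34], [216.97, 212.85]), ([236, 223, 18, 13, 191], [244.3, 228.96]), ([303, 279, 24, 14, 151], [314.56, 286.7]), ([503, 323, 13, 10, 58], [508.62, 325.95])]
[0.44071093 0.25009158 0.082     ]
[0.43467699 0.14979159 0.082     ]
[ 0.51282945 -0.10736633  0.062     ]
[ 0.51542134 -0.13591536  0.062     ]
[ 0.51602163 -0.16850601  0.062     ]
[ 0.51872403 -0.20313757  0.062     ]
```

View pics/crop1.png

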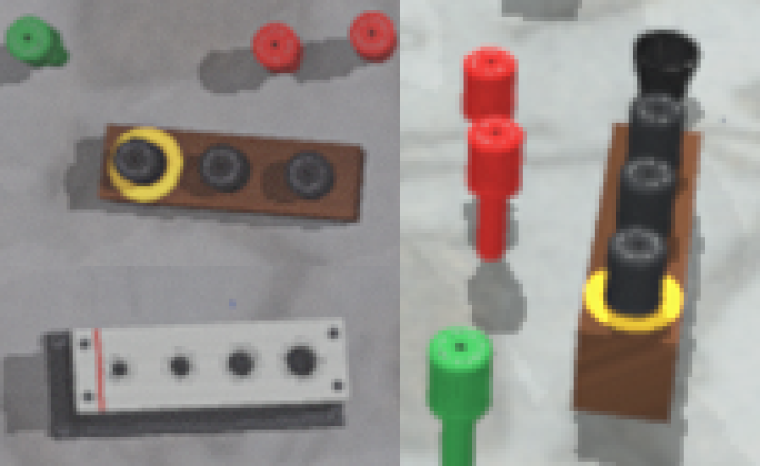

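The crop confirms it: the black grip inside the yellow ring stands at the +y end of the block, and the red and green look-alikes stand on the bench. Next I hover over it for wrist views.

Emit:
{"op": "play_rows", "data": {"commands": [[[32.6,28.7,2,0,0,73,1],[32.6,28.7,2,0,0,73,1],[32.6,28.7,2,0,0,73,1],[32.6,28.7,2,0,0,73,1],[32.6,28.7,2,0,0,73,1],[32.6,28.7,2,0,0,73,1],[32.6,28.7,2,0,0,73,1],[32.6,28.7,2,0,0,73,1],[32.6,28.7,2,0,0,73,1],[32.6,28.7,2,0,0,73,1],[32.6,28.7,2,0,0,73,1],[32.6,28.7,2,0,0,73,1],[32.6,28.7,2,0,0,73,1],[32.6,28.7,2,0,0,73,1],[32.6,28.7,2,0,0,73,1],[32.6,28.7,2,0,0,73,1]]]}}

```text
clock: 1.48
tool_pos: [0.4401, 0.2514, 0.2065]
orientation: [180.0, 0.0, -93.2]
force: [-0.9, 0.7, 0.1]
opening: 0.0877
gripper_force: 0.0
```

Run:
```python
from plant import *
import cv2,numpy as np
s=snapshot("wrist"); cv2.imwrite("pics/w1.png",s["frame"][:,:,::-1]); np.savez("w1.npz",**s)
o=get_obs();print(o["clock"],o["tool_pos"],o["orientation"],o["joint_pos"])
from h import *
print(blobs(yellow(s)),s["origin"])
```

```text
1.5333 [0.44013953 0.25138975 0.20650238] [ 1.79996266e+02 -2.50967610e-03 -9.32345975e+01] [ 5.19664784e+01  5.48424946e+00 -2.18807751e+01 -1.83951672e-03
 -6.26391671e+01 -5.52002304e+01]
[([247, 175, 48, 44, 847], [270.51, 192.26]), ([71, 283, 20, 60, 342], [76.67, 315.0]), ([445, 283, 34, 60, 937], [465.32, 312.68]), ([378, 355, 182, 19, 1754], [465.77, 362.77]), ([241, 361, 128, 11, 647], [286.01, 364.45])] [0.43588127 0.17419223 0.36501618]
```

View pics/w1.png

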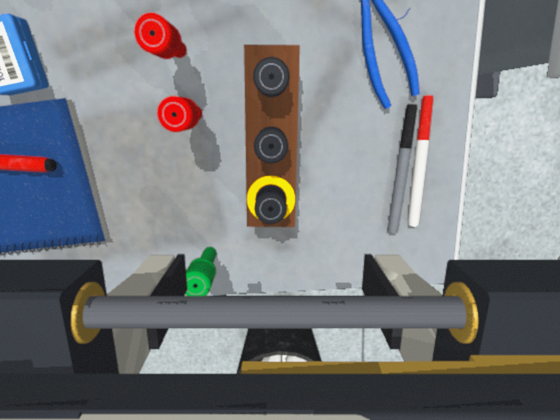

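The wrist view shows the block upright at columns 245–298. The ring is centred near (271,199) and the target grip top near (270,208). The other grips are at (270,145) and (270,76), and the green look-alike is at (195,285). Now I triangulate.

Run:
```python
from h import *
V={n:load(f) for n,f in(("top","top0.npz"),("side","side0.npz"),("w","w1.npz"))}
box={"top":(168,234,200,266),"side":(295,262,335,300),"w":(240,170,302,224)}
rr=[]
for n,s in V.items():
    x0,y0,x1,y1=box[n]; m=yellow(s,(18,100,90),(36,255,255)); mm=np.zeros_like(m); mm[y0:y1,x0:x1]=m[y0:y1,x0:x1]
    pts=cv2.findNonZero(mm); h=cv2.convexHull(pts); e=cv2.fitEllipse(h); print(n,e)
    rr.append(ray(s,e[0]))
print("ring all",tri(rr)); print("top+w",tri([rr[0],rr[2]]))
print("w on z.05",onz(V["w"],cv2.fitEllipse(h)[0],.05))
# grip tops in wrist: light ring
g=cv2.cvtColor(V["w"]["frame"],cv2.COLOR_RGB2GRAY)
f=4
for y0,y1 in((180,230),(125,165),(55,98)):
    c=cv2.resize(g[y0:y1,245:298],None,fx=f,fy=f,interpolation=3)
    C=cv2.HoughCircles(c,cv2.HOUGH_GRADIENT,1,40,param1=100,param2=15,minRadius=22,maxRadius=75)
    print([( (q[0]+.5)/f-.5+245,(q[1]+.5)/f-.5+y0,q[2]/f) for q in C[0]] if C is not None else None)
w=V["w"]; M=cv2.resize(w["frame"][170:225,240:302,::-1],None,fx=6,fy=6,interpolation=3)
T=cv2.resize(V["top"]["frame"][232:270,165:205,::-1],None,fx=9,fy=9,interpolation=3)[:330]
cv2.imwrite("pics/c2.png",np.hstack([M,T]))
```

```text
top ((183.15875244140625, 248.89199829101562), (22.275236129760742, 22.62794303894043), 160.5915985107422)
side ((314.64886474609375, 284.7288818359375), (16.607336044311523, 23.62383460998535), 94.70645141601562)
w ((270.49639892578125, 198.5906982421875), (48.182491302490234, 49.23395538330078), 91.97709655761719)
ring all (array([0.44380977, 0.25513976, 0.05118783]), [0.0008852522777266599, 0.00018160601797478053, 0.0009244685850882239])
top+w (array([0.44503339, 0.25977255, 0.03096609]), [0.00041372429933002114, 0.0004137242993299671])
w on z.05 [0.44425429 0.25459204 0.05      ]
[(np.float32(270.0), np.float32(201.25), np.float32(16.375)), (np.float32(270.0), np.float32(212.0), np.float32(14.725)), (np.float32(280.0), np.float32(202.0), np.float32(14.725)), (np.float32(260.0), np.float32(202.0), np.float32(13.65)), (np.float32(262.75), np.float32(189.0), np.float32(12.475)), (np.float32(255.0), np.float32(218.25), np.float32(9.625)), (np.float32(275.5), np.float32(192.25), np.float32(8.05)), (np.float32(254.0), np.float32(194.0), np.float32(10.475)), (np.float32(293.0), np.float32(202.0), np.float32(8.575)), (np.float32(286.0), np.float32(188.0), np.float32(5.5875)), (np.float32(289.25), np.float32(217.25), np.float32(5.9)), (np.float32(247.0), np.float32(209.0), np.float32(8.45)), (np.float32(279.25), np.float32(217.25), np.float32(5.75))]
[(np.float32(270.5), np.float32(145.5), np.float32(10.0)), (np.float32(279.0), np.float32(136.0), np.float32(6.45)), (np.float32(263.0), np.float32(154.0), np.float32(6.075))]
[(np.float32(271.0), np.float32(77.0), np.float32(12.5))]
```

View pics/c2.png

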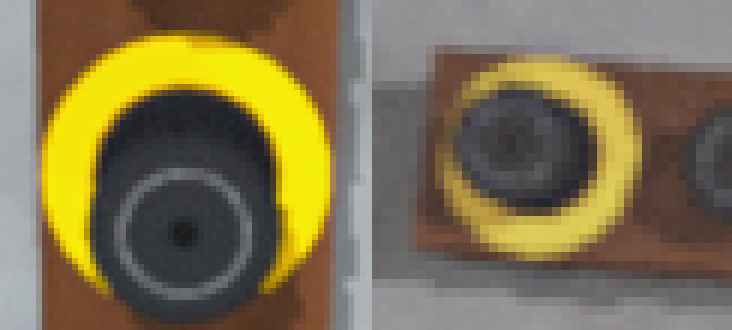

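The crops show the grip-top centre at about (270.2,208.4) in the wrist picture and (179.9,247.4) in the top one, inside the ring.

Run:
```python
from h import *
t=load("top0.npz");w=load("w1.npz")
print(tri([ray(t,(179.9,247.4)),ray(w,(270.2,208.4))]))
print(onz(w,(270.2,208.4),.082),onz(w,(270.5,145.5),.082),onz(w,(271,77),.082),onz(t,(179.9,247.4),.082))
print(proj(w,[.4438,.2551,.082]))
```

```text
(array([0.44485222, 0.25936911, 0.06709949]), [0.000318951857269363, 0.00031895185726946477])
[0.44416599 0.25491122 0.082     ] [0.44076539 0.20276888 0.082     ] [0.43730569 0.15173491 0.082     ] [0.44378809 0.25647131 0.082     ]
[270.64752879 208.59145421]
```

Emit:
{"op": "play_rows", "data": {"commands": [[[-0.4,-0.4,2,0,0,0.5,1],[-0.4,-0.4,4,0,0,0.5,1],[-0.4,-0.4,6,0,0,0.5,1],[-0.4,-0.4,8,0,0,0.5,1],[-0.4,-0.4,10,0,0,0.5,1],[-0.4,-0.4,11.5,0,0,0.5,1],[-0.4,-0.4,12.7,0,0,0.5,1],[-0.4,-0.4,13.7,0,0,0.5,1],[-0.4,-0.4,14.5,0,0,0.5,1],[-0.4,-0.4,14.9,0,0,0.5,1],[-0.4,-0.4,14.9,0,0,0.5,1],[-0.4,-0.4,14.9,0,0,0.5,1]]]}}

```text
clock: 2.53
tool_pos: [0.4449, 0.2546, 0.0578]
orientation: [-180.0, 0.0, -93.8]
force: [-0.9, -0.1, 0.5]
opening: 0.088
gripper_force: 0.0
```

Run:
```python
from plant import *
from h import *
o=get_obs();print(o["clock"],o["tool_pos"],o["orientation"],o["force"])
s=snapshot("wrist"); np.savez("w2.npz",**s); t=snapshot("side");np.savez("s2.npz",**t)
print(proj(s,[.4442,.2549,.082]),proj(s,o["tool_pos"]), proj(s,o["tool_pos"]+[0,0,.025]))
c=proj(t,o["tool_pos"]).astype(int)
S=t["frame"][c[1]-70:c[1]+50,c[0]-60:c[0]+60]
cv2.imwrite("pics/w2.png",np.hstack([cv2.resize(s["frame"],(400,300)),cv2.resize(S,(300,300),interpolation=3)])[:,:,::-1])
```

```text
2.5333 [0.44489319 0.25462668 0.05783853] [-1.79984100e+02  1.03014754e-02 -9.38083093e+01] [-0.88695386 -0.13937302  0.52458795]
[276.47681572 295.58036121] [274.81232944 270.21163149] [274.83325162 296.1150483 ]
```

View pics/w2.png

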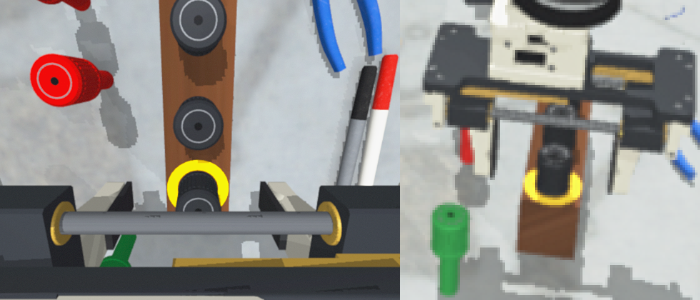

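The target grip sits midway between the open fingers, with the green and red look-alikes clear of them. I close now.

Emit:
{"op": "play_rows", "data": {"commands": [[[0,0,0,0,0,0,0.5],[0,0,0,0,0,0,0.3],[0,0,0,0,0,0,0],[0,0,0,0,0,0,0],[0,0,0,0,0,0,0],[0,0,0,0,0,0,0],[0,0,0,0,0,0,0],[0,0,0,0,0,0,0],[0,0,0,0,0,0,0],[0,0,0,0,0,0,0]]]}}

```text
clock: 3.47
tool_pos: [0.4446, 0.2543, 0.0575]
orientation: [180.0, -0.0, -93.8]
force: [-1.0, -0.1, 1.1]
opening: 0.0274
gripper_force: 30.0
```

Gripped: the opening is 27.4 mm on a nominal 28 mm grip, with 30 N. I lift straight up, then carry it over to the near side of the gauge.

Emit:
{"op": "play_rows", "data": {"commands": [[[0,0,-1,0,0,0,0],[0,0,-2,0,0,0,0],[0,0,-4,0,0,0,0],[0,0,-6,0,0,0,0],[0,0,-8,0,0,0,0],[0,0,-10,0,0,0,0],[0,0,-12,0,0,0,0],[0,0,-14,0,0,0,0],[2,-0.6,-14,0,0,0,0],[5,-1.5,-14,0,0,0,0],[8,-2.5,-14,0,0,0,0],[11,-3.4,-14,0,0,0,0],[14,-4.3,-14,0,0,0,0],[17,-5.3,-14,0,0,0,0],[20,-6.2,-14,0,0,0,0],[23,-7.1,-14,0,0,0,0],[26,-8,-14,0,0,0,0],[28,-8.7,-14,0,0,0,0],[29,-9,-14,0,0,0,0],[29,-9,-14,0,0,0,0]]]}}

```text
clock: 5.13
tool_pos: [0.5153, -0.0428, 0.1983]
orientation: [-180.0, -0.0, -94.0]
force: [-0.4, 0.2, -2.1]
opening: 0.027
gripper_force: 30.0
```

Run:
```python
from plant import *
from h import *
s=snapshot("wrist"); np.savez("w3.npz",**s); t=snapshot("side");np.savez("s3.npz",**t)
o=get_obs();print(o["clock"],o["tool_pos"],o["orientation"],o["force"],o["opening"],o["joint_pos"])
np.save("tcp3.npy",o["tool_pos"])
c=proj(t,o["tool_pos"]-[0,0,.03]).astype(int)
print(proj(s,o["tool_pos"]-[0,0,.0525]),c)
S=t["frame"][c[1]-40:c[1]+40,c[0]-40:c[0]+40]
cv2.imwrite("pics/w3.png",np.hstack([cv2.resize(s["frame"],(400,300)),cv2.resize(S,(300,300),interpolation=3)])[:,:,::-1])
```

```text
5.2333 [ 0.51501994 -0.04105368  0.19802136] [-1.79980562e+02  1.97687630e-02 -9.38925992e+01] [-0.02087639 -0.1207971  -1.31405012] 0.02724475102050255 [ 1.72252316e+01  6.83126508e+00 -2.15025938e+01 -1.29977842e-02
 -6.16408868e+01 -2.11116628e+01]
[275.443406   236.17750141] [291 159]
```

View pics/w3.png

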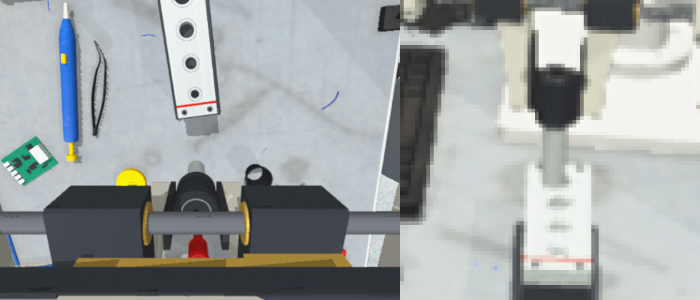

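The wrist view shows the held shank tip at about (274,226) full-scale and the gauge with its red line at row ~147. Three holes are in view at about (273,132), (267,88) and (260,42). The side view puts shank to grip at about half, so 12 or 15 mm. Now I measure the holes.

```bash
cat >> h.py <<'E'
def holes(s,roi,f=6,th=150):
    x0,y0,x1,y1=roi
    g=cv2.cvtColor(s["frame"][y0:y1,x0:x1],cv2.COLOR_RGB2GRAY)
    g=cv2.resize(g,None,fx=f,fy=f,interpolation=cv2.INTER_CUBIC)
    out=[]
    cs,_=cv2.findContours((g<th).astype(np.uint8)*255,cv2.RETR_LIST,cv2.CHAIN_APPROX_NONE)
    for c in cs:
        if len(c)<20: continue
        e=cv2.fitEllipse(c); a=cv2.contourArea(c)
        if e[1][0]/e[1][1]>.6 and a>30*f*f/4 and abs(a/(np.pi/4*e[1][0]*e[1][1])-1)<.15 and max(e[1])<40*f:
            out.append(((e[0][0]+.5)/f-.5+x0,(e[0][1]+.5)/f-.5+y0,e[1][0]/f,e[1][1]/f))
    return out
E
python3 - <<'E'
from h import *
w=load("w3.npz");t=load("top0.npz");s0=load("side0.npz")
for n,s,r in(("w",w,(225,0,310,170)),("top",t,(340,203,422,232)),("side",s0,(280,160,306,200))):
  for th in (100,150,180):
    print(n,th)
    for h in holes(s,r,th=th): print(np.round(h,2),np.round(onz(s,h[:2],.062),4))
E
```

```text
w 100
[257.7  157.21   4.6    4.82] [ 0.527  -0.0814  0.062 ]
[293.27 152.36   4.5    4.84] [ 0.497  -0.0833  0.062 ]
[272.41 131.11  10.02  10.41] [ 0.5132 -0.1018  0.062 ]
[266.74  88.18  14.28  15.33] [ 0.5153 -0.1354  0.062 ]
[260.81  42.31  18.32  19.1 ] [ 0.5173 -0.1688  0.062 ]
w 150
[257.79 157.06   6.96   7.09] [ 0.5269 -0.0815  0.062 ]
[293.3  152.29   7.04   7.14] [ 0.497  -0.0834  0.062 ]
[272.41 131.16  11.34  11.41] [ 0.5132 -0.1018  0.062 ]
[266.78  88.03  15.61  16.6 ] [ 0.5152 -0.1355  0.062 ]
[260.68  41.38  20.03  22.06] [ 0.5173 -0.1694  0.062 ]
w 180
[257.8  157.05   7.88   7.98] [ 0.5269 -0.0815  0.062 ]
[293.37 152.29   7.87   7.94] [ 0.4969 -0.0834  0.062 ]
[272.41 131.18  12.04  12.1 ] [ 0.5132 -0.1018  0.062 ]
[266.79  87.97  16.29  17.35] [ 0.5152 -0.1355  0.062 ]
[260.68  41.28  20.72  22.9 ] [ 0.5173 -0.1695  0.062 ]
top 100
[357.38 217.91   3.29   3.57] [ 0.5129 -0.1     0.062 ]
[374.05 217.14   4.5    4.99] [ 0.5151 -0.134   0.062 ]
[390.69 216.46   5.9    6.48] [ 0.5171 -0.1679  0.062 ]
[407.33 215.73   7.42   7.97] [ 0.5193 -0.2018  0.062 ]
top 150
[348.8  225.46   2.97   3.3 ] [ 0.497  -0.0825  0.062 ]
[357.31 217.9    5.15   5.81] [ 0.5129 -0.0999  0.062 ]
[374.14 217.14   6.42   6.68] [ 0.5151 -0.1342  0.062 ]
[390.89 216.3    8.04   8.32] [ 0.5175 -0.1683  0.062 ]
[407.34 215.71   9.29   9.7 ] [ 0.5193 -0.2018  0.062 ]
[347.79 210.97   3.04   3.31] [ 0.5269 -0.0804  0.062 ]
[416.23 208.01   3.11   3.45] [ 0.5356 -0.2202  0.062 ]
top 180
[407.34 215.48  13.36  14.33] [ 0.5198 -0.2018  0.062 ]
side 100
side 150
side 180
```

Wrist holes, taken on the 62 mm plane: h0 (.5132,-.1018), h1 (.5153,-.1356), h2 (.5175,-.1693). The top view agrees to about 1.5 mm and shows the 34 mm spacing. I move above hole 1 with the tip about 10 mm over the plate.

Emit:
{"op": "play_rows", "data": {"commands": [[[1,-0.1,0,0,0,0,0],[3,-0.2,0,0,0,0,0],[5,-0.4,0,0,0,0,0],[7,-0.5,1,0,0,0,0],[8.5,-0.6,2,0,0,0,0],[9.2,-0.7,3,0,0,0,0],[9.5,-0.7,4,0,0,0,0],[9.5,-0.7,5,0,0,0,0],[9.5,-0.7,6,0,0,0,0],[9.5,-0.7,6.8,0,0,0,0],[9.5,-0.7,7.2,0,0,0,0],[9.5,-0.7,7.3,0,0,0,0],[9.5,-0.7,7.3,0,0,0,0],[9.5,-0.7,7.3,0,0,0,0]]]}}

```text
clock: 6.4
tool_pos: [0.5162, -0.1361, 0.1249]
orientation: [-180.0, -0.0, -93.8]
force: [-0.3, -0.9, -1.3]
opening: 0.0274
gripper_force: 30.0
```

Run:
```python
from plant import *
from h import *
s=snapshot("wrist"); np.savez("w4.npz",**s); t=snapshot("side");np.savez("s4.npz",**t)
o=get_obs();print(o["clock"],o["tool_pos"],o["orientation"],o["force"],o["opening"])
p=o["tool_pos"]-[0,0,.0525]
print(proj(s,p),proj(s,[.5153,-.1356,.062]),proj(t,p))
for h in holes(s,(200,0,340,330),f=4,th=150): print(np.round(h,2),np.round(onz(s,h[:2],.062),4))
c=proj(s,p).astype(int);x0,y0=c-[35,45]; print(x0,y0)
d=proj(t,p).astype(int);x1,y1=d-[25,30]; print(x1,y1)
A=cv2.resize(s["frame"][y0:y0+75,x0:x0+70],None,fx=8,fy=8,interpolation=cv2.INTER_CUBIC)[:600]
cv2.imwrite("pics/w4.png",A[:,:,::-1])
```

```text
6.5 [ 0.51620369 -0.13618144  0.12508418] [-1.79945914e+02  1.76103417e-03 -9.38109838e+01] [ 0.31390513 -0.00610774 -1.01479075] 0.027558531114395077
[274.82140949 233.72600272] [276.22428231 229.01439111] [292.56134606 175.35521586]
[269.54 178.49  21.88  24.4 ] [ 0.5173 -0.1702  0.062 ]
[262.42 124.96  30.14  30.54] [ 0.5193 -0.2037  0.062 ]
[233.3   96.65  10.57  11.33] [ 0.5355 -0.2214  0.062 ]
[282.94  89.85  10.43  11.11] [ 0.5055 -0.2232  0.062 ]
239 188
267 145
```

View pics/w4.png

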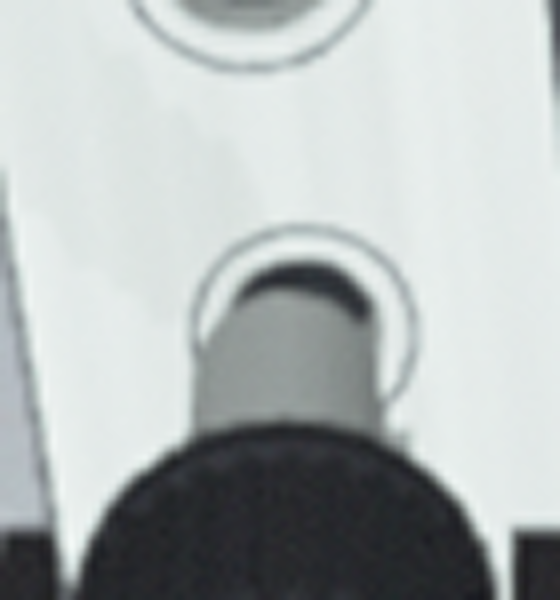

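The crop shows the shank over hole 1. The hole's engraved ring is centred at about (276.7,229.3) full-scale, and the tip's near edge is at row ~223.8, column ~274.4. The shank looks 14–15 mm thick. I work out the offset.

Run:
```python
from h import *
w=load("w4.npz")
for z in(.0725,):
  e=onz(w,(274.35,223.8),z); print("edge",e)
  a=onz(w,(239+196/8-.4,228),z);b=onz(w,(239+376/8-.4,228),z);print("width",a-b)
print("hole1 ring",onz(w,(276.7,229.3),.062))
```

```text
edge [ 0.51605808 -0.14286459  0.0725    ]
width [ 0.01432476 -0.00095449  0.        ]
hole1 ring [ 0.51499497 -0.13537645  0.062     ]
```

Emit:
{"op": "play_rows", "data": {"commands": [[[0,0.1,0.08,0,0,0,0],[0,0.1,0.16,0,0,0,0],[0,0.1,0.24,0,0,0,0],[0,0.1,0.32,0,0,0,0],[0,0.1,0.4,0,0,0,0],[0,0.1,0.48,0,0,0,0],[0,0.1,0.56,0,0,0,0],[0,0.1,0.64,0,0,0,0],[0,0.1,0.72,0,0,0,0],[0,0.1,0.8,0,0,0,0],[0,0.1,0.86,0,0,0,0],[0,0.1,0.9,0,0,0,0],[0,0.1,0.9,0,0,0,0]]]}}

```text
clock: 7.58
tool_pos: [0.5148, -0.1362, 0.1155]
orientation: [180.0, 0.0, -93.8]
force: [-1.4, 0.8, -2.3]
opening: 0.0275
gripper_force: 30.0
```

Emit:
{"op": "play_rows", "data": {"commands": [[[0,0,0.04,0,0,0,0],[0,0,0.08,0,0,0,0],[0,0,0.12,0,0,0,0],[0,0,0.12,0,0,0,0],[0,0,0.12,0,0,0,0]]]}}

```text
clock: 8.0
tool_pos: [0.5149, -0.1363, 0.1145]
orientation: [-180.0, -0.0, -93.8]
force: [0.3, -0.1, -1.2]
opening: 0.0272
gripper_force: 30.0
```

Emit:
{"op": "play_rows", "data": {"commands": [[[0,0,0.04,0,0,0,0],[0,0,0.08,0,0,0,0],[0,0,0.08,0,0,0,0]]]}}

```text
clock: 8.25
tool_pos: [0.515, -0.1364, 0.1143]
orientation: [-180.0, -0.0, -93.8]
force: [-2.7, 1.0, 5.9]
opening: 0.0276
gripper_force: 30.0
```

Contact at TCP z 0.1144 with about 7 N, right at plate level. A small sideways search tells a true refusal from misalignment.

Emit:
{"op": "play_rows", "data": {"commands": [[[0.07,0,0,0,0,0,0],[0.07,0,0,0,0,0,0],[0,0.07,0,0,0,0,0],[0,0.07,0,0,0,0,0],[-0.07,0,0,0,0,0,0],[-0.07,0,0,0,0,0,0],[0,-0.07,0,0,0,0,0],[0,-0.07,0,0,0,0,0],[0,0,0,0,0,0,0],[0,0,0.02,0,0,0,0],[0,0,0.02,0,0,0,0]]]}}

```text
clock: 9.17
tool_pos: [0.5151, -0.1364, 0.1142]
orientation: [-180.0, -0.0, -93.8]
force: [-2.5, 0.9, 9.5]
opening: 0.0274
gripper_force: 30.0
```

Hole 1 refuses it: it stays at plate level under 10 N across ±0.7 mm. I lift clear and move to hole 2.

Emit:
{"op": "play_rows", "data": {"commands": [[[0,0,-0.3,0,0,0,0],[0,0,-0.8,0,0,0,0],[0.4,-0.05,-1.2,0,0,0,0],[1.2,-0.16,-1.2,0,0,0,0],[2.1,-0.28,-1.2,0,0,0,0],[2.9,-0.39,-1.2,0,0,0,0],[3.37,-0.45,-1.2,0,0,0,0],[3.37,-0.45,-1.1,0,0,0,0],[3.37,-0.45,-0.9,0,0,0,0],[3.37,-0.45,-0.7,0,0,0,0],[3.37,-0.45,-0.5,0,0,0,0],[3.37,-0.45,-0.42,0,0,0,0],[3.37,-0.45,-0.36,0,0,0,0],[3.37,-0.45,-0.3,0,0,0,0],[3.37,-0.45,-0.3,0,0,0,0],[3.37,-0.45,-0.3,0,0,0,0]]]}}

```text
clock: 10.5
tool_pos: [0.5171, -0.1701, 0.1164]
orientation: [-180.0, 0.0, -93.8]
force: [-0.6, -0.5, -2.2]
opening: 0.0272
gripper_force: 30.0
```

Run:
```python
from plant import *
from h import *
s=snapshot("wrist"); np.savez("w5.npz",**s)
o=get_obs();print(o["clock"],o["tool_pos"],o["force"])
p=o["tool_pos"]-[0,0,.0525]
c=proj(s,p).astype(int);x0,y0=c-[35,45]; print(x0,y0,proj(s,p))
for h in holes(s,(200,0,340,330),f=4,th=150): print(np.round(h,2),np.round(onz(s,h[:2],.062),4))
A=cv2.resize(s["frame"][y0:y0+75,x0:x0+70],None,fx=8,fy=8,interpolation=cv2.INTER_CUBIC)
cv2.imwrite("pics/w5.png",A[:,:,::-1])
```

```text
10.55 [ 0.51709603 -0.17007732  0.11644833] [ 0.32553155  0.17497465 -1.20441038]
239 188 [274.79748219 233.76100773]
[272.14 233.    15.45  18.12] [ 0.5188 -0.17    0.062 ]
[267.23 180.92  26.63  30.  ] [ 0.5195 -0.2044  0.062 ]
[238.73 155.18  10.55  10.64] [ 0.5356 -0.2213  0.062 ]
[288.03 148.73  10.37  10.44] [ 0.5055 -0.2232  0.062 ]
```

View pics/w5.png

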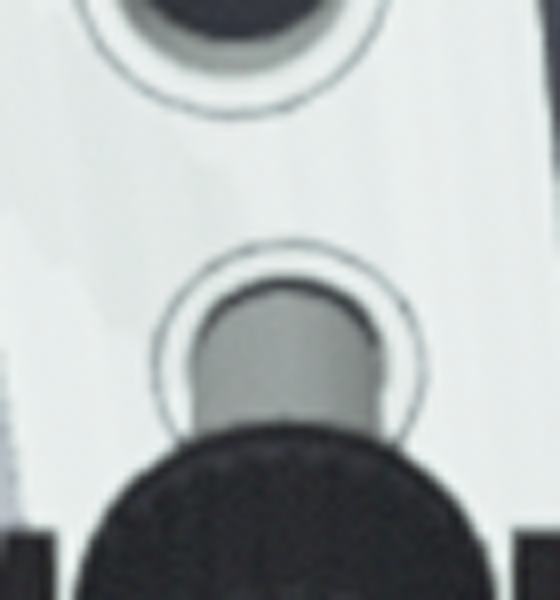

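The shank sits centred in hole 2's mouth: ring columns 152–428, shank 192–380, with an even dark crescent. I lower gently and feel.

Emit:
{"op": "play_rows", "data": {"commands": [[[0,0.03,0.07,0,0,0,0],[0,0.03,0.14,0,0,0,0],[0,0.03,0.21,0,0,0,0],[0,0.03,0.28,0,0,0,0],[0,0.03,0.33,0,0,0,0],[0,0.03,0.33,0,0,0,0],[0,0.03,0.33,0,0,0,0]]]}}

```text
clock: 11.13
tool_pos: [0.5168, -0.1702, 0.113]
orientation: [180.0, -0.0, -93.8]
force: [-0.6, -0.0, -2.2]
opening: 0.0271
gripper_force: 30.0
```

No load at 1.4 mm below plate level. I go on down slowly.

Emit:
{"op": "play_rows", "data": {"commands": [[[0,0,0.05,0,0,0,0],[0,0,0.1,0,0,0,0],[0,0,0.15,0,0,0,0],[0,0,0.2,0,0,0,0],[0,0,0.2,0,0,0,0],[0,0,0.2,0,0,0,0]]]}}

```text
clock: 11.63
tool_pos: [0.5167, -0.1702, 0.111]
orientation: [180.0, -0.0, -93.8]
force: [-0.7, 0.6, -2.2]
opening: 0.0277
gripper_force: 30.0
```

Emit:
{"op": "play_rows", "data": {"commands": [[[0,0,0.08,0,0,0,0],[0,0,0.16,0,0,0,0],[0,0,0.24,0,0,0,0],[0,0,0.32,0,0,0,0],[0,0,0.4,0,0,0,0],[0,0,0.48,0,0,0,0],[0,0,0.56,0,0,0,0],[0,0,0.64,0,0,0,0],[0,0,0.72,0,0,0,0],[0,0,0.8,0,0,0,0],[0,0,0.8,0,0,0,0]]]}}

```text
clock: 12.55
tool_pos: [0.5166, -0.1701, 0.1029]
orientation: [180.0, 0.0, -93.8]
force: [0.6, 0.7, -1.5]
opening: 0.0276
gripper_force: 30.0
```

Emit:
{"op": "play_rows", "data": {"commands": [[[0,0,0.08,0,0,0,0],[0,0,0.16,0,0,0,0],[0,0,0.24,0,0,0,0],[0,0,0.32,0,0,0,0],[0,0,0.4,0,0,0,0],[0,0,0.48,0,0,0,0],[0,0,0.56,0,0,0,0],[0,0,0.64,0,0,0,0],[0,0,0.72,0,0,0,0],[0,0,0.8,0,0,0,0],[0,0,0.88,0,0,0,0],[0,0,0.96,0,0,0,0],[0,0,1.04,0,0,0,0],[0,0,1.12,0,0,0,0],[0,0,1.2,0,0,0,0],[0,0,1.2,0,0,0,0]]]}}

```text
clock: 13.88
tool_pos: [0.5166, -0.1701, 0.0909]
orientation: [180.0, 0.0, -93.8]
force: [0.0, -0.2, -2.5]
opening: 0.0277
gripper_force: 30.0
```

Emit:
{"op": "play_rows", "data": {"commands": [[[0,0,0.08,0,0,0,0],[0,0,0.16,0,0,0,0],[0,0,0.24,0,0,0,0],[0,0,0.32,0,0,0,0],[0,0,0.4,0,0,0,0],[0,0,0.48,0,0,0,0],[0,0,0.56,0,0,0,0],[0,0,0.64,0,0,0,0],[0,0,0.72,0,0,0,0],[0,0,0.8,0,0,0,0],[0,0,0.88,0,0,0,0],[0,0,0.96,0,0,0,0],[0,0,1.04,0,0,0,0],[0,0,1.12,0,0,0,0],[0,0,1.2,0,0,0,0],[0,0,1.28,0,0,0,0],[0,0,1.36,0,0,0,0],[0,0,1.44,0,0,0,0],[0,0,1.5,0,0,0,0],[0,0,1.5,0,0,0,0]]]}}

```text
clock: 15.55
tool_pos: [0.5167, -0.1701, 0.0759]
orientation: [180.0, -0.0, -93.8]
force: [-0.3, -0.7, -1.2]
opening: 0.0275
gripper_force: 30.0
```

Emit:
{"op": "play_rows", "data": {"commands": [[[0,0,0.07,0,0,0,0],[0,0,0.14,0,0,0,0],[0,0,0.21,0,0,0,0],[0,0,0.28,0,0,0,0],[0,0,0.35,0,0,0,0],[0,0,0.42,0,0,0,0],[0,0,0.48,0,0,0,0],[0,0,0.52,0,0,0,0],[0,0,0.52,0,0,0,0]]]}}

```text
clock: 16.3
tool_pos: [0.5167, -0.1701, 0.0708]
orientation: [180.0, 0.0, -93.8]
force: [-0.4, -0.8, -1.8]
opening: 0.0272
gripper_force: 30.0
```

Emit:
{"op": "play_rows", "data": {"commands": [[[0,0,0.04,0,0,0,0],[0,0,0.08,0,0,0,0],[0,0,0.12,0,0,0,0],[0,0,0.12,0,0,0,0],[0,0,0.12,0,0,0,0]]]}}

```text
clock: 16.72
tool_pos: [0.5167, -0.1701, 0.0696]
orientation: [180.0, 0.0, -93.8]
force: [0.1, 0.0, -1.8]
opening: 0.0271
gripper_force: 30.0
```

Emit:
{"op": "play_rows", "data": {"commands": [[[0,0,0.03,0,0,0,0],[0,0,0.05,0,0,0,0],[0,0,0.05,0,0,0,0]]]}}

```text
clock: 16.97
tool_pos: [0.5168, -0.1701, 0.0695]
orientation: [-180.0, -0.0, -93.8]
force: [-2.2, 1.4, 4.5]
opening: 0.0274
gripper_force: 30.0
```

The shoulder is seated, with 45 mm of travel and about 6 N. I release and retreat.

Emit:
{"op": "play_rows", "data": {"commands": [[[0,0,-0.03,0,0,0,0.4],[0,0,-0.03,0,0,0,0.5],[0,0,-0.03,0,0,0,0.7],[0,0,-0.03,0,0,0,0.7],[0,0,-0.03,0,0,0,0.7],[0,0,-0.03,0,0,0,0.7],[0,0,-1,0,0,0,0.7],[0,0,-2,0,0,0,0.7],[0,0,-4,0,0,0,0.7],[0,0,-7,0,0,0,0.7],[0,0,-10,0,0,0,0.7],[0,0,-13,0,0,0,0.7],[-2,0,-15,0,0,0,0.7],[-4,0,-15,0,0,0,0.7],[-6,0,-15,0,0,0,0.7],[-8,0,-15,0,0,0,0.7],[-8,0,-15,0,0,0,0.7],[-8,0,-15,0,0,0,0.7]]]}}

```text
clock: 18.47
tool_pos: [0.5223, -0.0896, 0.2205]
orientation: [-179.9, 0.0, -93.7]
force: [-0.1, -0.4, -0.3]
opening: 0.0613
gripper_force: 0.0
```

Run:
```python
from plant import *
from h import *
o=get_obs();print(o["clock"],o["tool_pos"],o["force"],o["opening"])
s=snapshot("wrist");t=snapshot("side")
A=cv2.resize(s["frame"],(440,330));B=cv2.resize(t["frame"][130:330,230:400],(280,330),interpolation=3)
cv2.imwrite("pics/end.png",np.hstack([A,B])[:,:,::-1])
```

```text
18.4667 [ 0.5223224  -0.08956618  0.2205202 ] [-0.14279853 -0.37014352 -0.34984077] 0.061333560737531066
```

View pics/end.png

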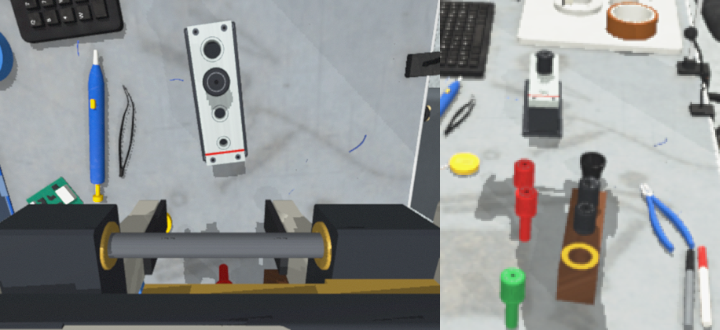

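The mandrel stands upright in the third hole, at (216,82), with holes 0, 1 and 3 empty. The ringed socket is empty and the other two mandrels are still in place. I hand in.

```bash
python3 -c "
from plant import close_job;print(close_job())"
```

```text
the job is handed in; nothing more can be done
None
```

The job is handed in: the ringed mandrel's shank is 15 mm, because the 13 mm hole refused it at about 10 N and the 16 mm hole passed it freely, and it stands there with its shoulder on the plate.

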